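# Close and latch the amber guard gate of the sample bay

## Robot

A 6-joint arm with a two-finger parallel gripper is mounted at the origin on the work surface. World frame = base frame: x ahead of the robot, y to its left, z up, the work surface at z = 0. Lengths are in mm, angles in rad, forces in N, time in s.
With the tool pointing down it reaches from about 275 to 825 mm from the base axis. Payload 4.9 kg.
Tool frame: the origin (TCP) lies at the very end of the fingers, on their centre line; the grasp point (between the pads) lies 19 mm behind it; z points along the fingers, y is the direction in which the jaws open and shut (so a half turn about z gives the same grasp; the last joint's range is limited). The gripper opens to 85 mm and grips with 20 to 120 N. Pads are 22 mm wide; open, the fingers measure 114 mm over their backs; the gripper's body (76 mm by 85 mm) begins 54 mm behind the grasp point. The pads swing forward as they close: fully open they stand 13 mm farther back than shut.
Start: joints at [1.082, 0.326, -0.193, 1.052, 0, 1.437], TCP at [191.067, 515.764, 231.281] pointing down, gripper open.
Joint ranges: [-2.65, 2.65], [-0.97, 1.79], [-1.3, 1.35], [-1.93, 2.1], [-1.47, 1.37], [-3.14, 3.14]. Speed limits (rad/s): [2.57, 2.57, 3.14, 3.14, 3.14, 3.14].

## Interface

Orientations are given as [roll, pitch, yaw] about the fixed x, y, z axes, in that order (R = Rz(yaw) Ry(pitch) Rx(roll)).
In Python, from bench import bot, solve_ik, imaging gives the robot as it stands. Calls block until the motion is done:
- bot.move_ptp(position, orientation): joint-space move of the TCP to a pose.
- bot.movel(position, rot=None, max_speed=150, threshold=None): straight line of the TCP; rot=None keeps the orientation; max_speed is the mean speed in mm/s. With threshold (N) it stops when the force on the tool has changed by that much, and returns True; else False.
- bot.move_j(angles): joint-space move.
- bot.grip(opening, effort=None): opening from 0.0 (shut) to 1.0 (fully open); effort is the grip in N (None keeps the last); returns when the fingers have stopped.
- bot.dwell(seconds).
- solve_ik(position, orientation): joint angles nearest the present ones, or None.
- bot.get_state(): the state.
- imaging.capture(name): name is "side" or "top"; returns the picture (384x512x3 uint8, blue, green, red); there is no depth.
- imaging.camera_model(name): a dict with "K" (3x3 intrinsics, pixels), "position" and "rotation" of the camera in the world. Camera axes: x right, y up, looking along -z (the intrinsics and any distortion apply to the point x, -y, -z); pixel columns grow to the right and rows downward; lengths in mm; the calibration is good to about 2 mm. A picture is of the moment at which its call begins. camera_model takes no time and is no camera call.
A pose or a line that the arm cannot do raises bot.IKError and nothing moves.
- bot.sign_off(): hands the job in, once; it reports no verdict.
The state is a dict: "t": time; "qpos": joint angles; "joint_velocities": joint speeds; "effort": joint torques, N m; "tcp_pos": TCP position; "orientation": TCP orientation; "contact_force": force on the tool from outside, world axes, zero at the start; "wrist_torque": the same for the moment, N m; "opening": opening from 0.0 (shut) to 1.0 (fully open).
Only numpy, scipy, OpenCV 4.12 (cv2) and the standard library are available. Lean on these libraries where they do the work, as an engineer would, in place of code of your own. Each camera call takes 0.05 s, during which the arm holds its last target. There are 200 camera calls.

## Task

Close the sample bay: lift the gate's latch bar by its red ball knob, slide the gate across, bring the bar's toe over the brass keeper and let it drop fully home into the keeper's notch, so that the gate stays shut by itself when you let go. Feel for the notch and be gentle: do not ram or force the bar against the keeper, and leave the samples and everything else on the bench undisturbed.

Things in the scene. Friction and masses are not known exactly. Their poses are not given: they have to be found in the camera images.
- guard: Low sample bay fixed on the breadboard: black base plate 240 x 420 x 10 mm, aluminium frame about 135 mm high, amber panes. Origin: centre of the base plate's underside; z up; its -x face is the front, with the gate; the gate closes by sliding along this frame's +y. It stands at a different place and yaw every time.
- gate (a joint): How far the amber sliding gate (165 mm wide, 0.45 kg, at the guard's front) has been slid shut, in m: 0 open, mechanical end 0.20; the toe is centred in the notch at 0.126 to 0.174, according to where the keeper plate is clamped. A weak spring (5 N/m, 0.75 N at 0.15) draws it open against about 0.3 N of friction.
- latch: Steel gravity latch bar, 8 x 14 mm in section, about 0.32 kg, hinged on the gate. Origin: on its pivot, in the guard frame at x = -85 mm, y = -115 mm + gate travel, z = 155 mm. It points along its own +y; level when down (on a stop), it swings up freely to 0.9 rad about its own +x axis and falls back by gravity. Its own z is vertical when it is down.
- toe (a point): Lowest point of the bar's toe, which hangs down near its end: in the bar's frame 130 mm along +y from the pivot and 25 mm below it. The toe is 10 mm wide along y, its underside flat.
- knob (a point): Centre of the red ball knob, 28 mm in diameter, on a 10 mm stem on top of the latch bar: in the bar's frame 95 mm along +y from the pivot and 50 mm above it. Clear space all round; take it from above, the bar's upper edge is 43 mm below the ball's centre. Its z axis tilts with the bar: gripped along the hinge axis (guard x) it turns freely between the fingers.
- keeper: Fixed bracket on the post at the guard's +y end, origin in the guard frame at x = -85, y = 165, z = 116 mm. It carries a brass keeper plate, 128 mm long, 16 mm thick: going along +y a flat land 64 mm long, a notch 14 mm wide, another land 50 mm long, with upright ends that the toe must be lifted over. The plate does not move, but where it is clamped along y varies: see keeper_slot.
- keeper_slot (a point): Middle of the keeper's clamping slot at the height of the lands' tops, 28 mm above the bracket's origin; this is 14 mm above the toe's underside when the bar is level, and a toe resting on a land holds the bar up by about 0.11 rad. The notch's centre lies up to 24 mm to either side of this point along y; just where is not measured: find it by feel or by sight.
- vial_center (a point): Centre of a small amber sample bottle, 28 mm diameter, 58 mm tall, standing inside the bay behind the gate; not to be disturbed.
- jar_center (a point): Centre of a clear sample jar, 44 mm diameter, 50 mm tall, standing inside the bay; not to be disturbed.
- beaker_center (a point): Centre of a glass beaker, 72 mm diameter, 90 mm tall, on the breadboard; not to be disturbed.
- wash_center (a point): Centre of a white wash bottle, 68 mm diameter, 160 mm tall; not to be disturbed.
- driver_grip (a point): Grip of a yellow-handled screwdriver lying on the breadboard; not to be disturbed.
- mount_center (a point): Centre of a dark optical post mount, 56 mm foot, 90 mm tall; not to be disturbed.
- reagent_center (a point): Centre of an amber reagent jar with red cap, 60 mm diameter, 110 mm tall; not to be disturbed.

How it is judged:
By the outcome, as a careful person would: the job done as asked, in the order asked, and still so for the second after the job is handed in, with the robot touching nothing.
It also fails if it takes over 54 s, if anything falls off the work surface, if the arm or the gripper's body presses on something with over 40 N, if the wrist force passes 120 N, or if a joint passes its speed limit or range.

## Working session

There is one attempt and no reset: what is moved stays moved. The work goes in short steps, each a Python script; the robot and the scene stay as the last script left them, time stands still between calls to the robot, and variables do not carry over. Pictures are saved under pics/ and viewed, about 8 in all and at most 12, crops included, and the job is handed in when it is done.

```bash
mkdir -p pics; python3 - <<'E'
from bench import bot, solve_ik, imaging
import cv2,numpy as np
for n in("side","top"):
    cv2.imwrite(f"pics/{n}0.png",cv2.resize(imaging.capture(n),(800,600),interpolation=cv2.INTER_CUBIC))
    m=imaging.camera_model(n); print(n,{k:np.round(v,4).tolist() if not isinstance(v,str) else v for k,v in m.items()})
print(bot.get_state())
E
```

```text
side {'K': [[393.9285, 0.0, 252.9151], [0.0, 393.9285, 188.8429], [0.0, 0.0, 1.0]], 'position': [-125.7856, -784.5993, 834.8022], 'rotation': [0.9788, 0.0079, -0.6891]}
top {'K': [[402.9739, 0.0, 251.1395], [0.0, 402.9739, 188.9795], [0.0, 0.0, 1.0]], 'position': [375.9585, -12.5244, 1258.2192], 'rotation': [0.1143, -0.0082, -1.5652]}
{'t': 0.1, 'qpos': array([ 1.08179391e+00,  3.26875641e-01, -1.93453621e-01,  1.05203957e+00,
       -5.40817436e-06,  1.43660141e+00]), 'joint_velocities': array([ 6.97592552e-04, -3.16741750e-03,  2.86901604e-03,  2.25628529e-03,
        2.27007984e-04,  9.45227038e-05]), 'effort': array([-7.04791728e-04, -4.44239080e+01,  2.63037890e+01,  7.87431694e-03,
       -2.38668827e-04, -4.15980850e-06]), 'tcp_pos': array([190.81654164, 515.28240068, 230.58844792]), 'orientation': array([-3.14003356e+00, -2.05029732e-04,  2.78678500e+00]), 'contact_force': array([0.50935185, 1.52697215, 0.03017741]), 'wrist_torque': array([-0.01787117, -0.05542709, -0.01749375]), 'opening': 1.0026587066113088}
```

View pics/side0.png

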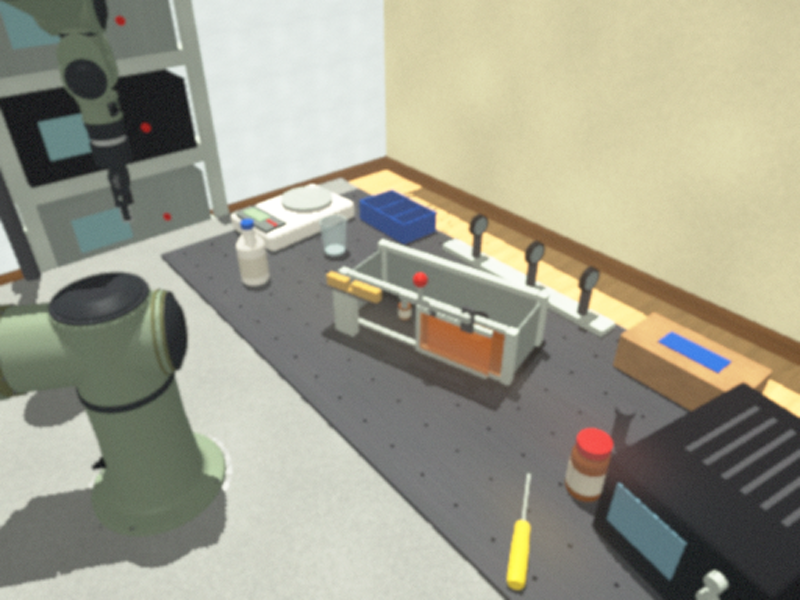

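View pics/top0.png

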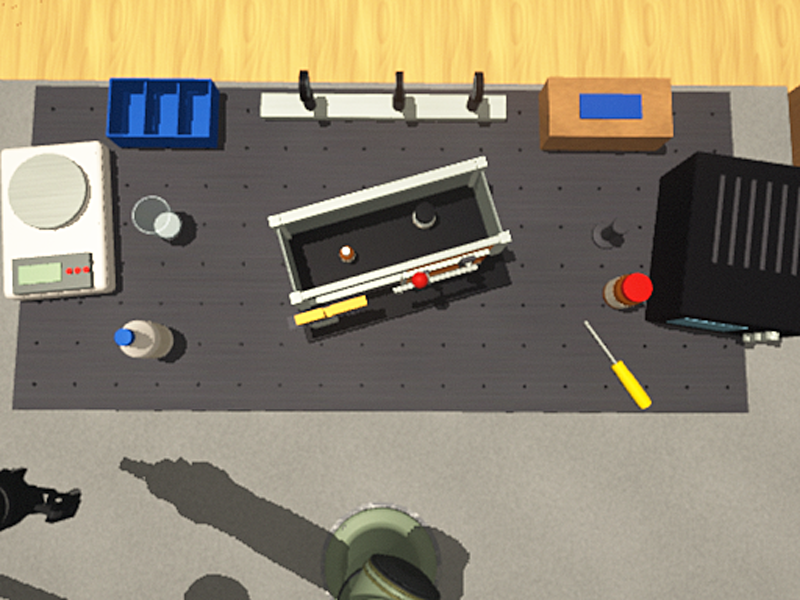

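The side view is blurred. It shows the knob at (420,279) and the brass plate at about (354,287). The top view shows the knob at (420,280), the brass plate from (295,321) to (367,301), and what looks like a notch near (325,312). Next I'll set up the camera helpers and make an enlarged crop.

```bash
cat > h.py <<'E'
from bench import bot, solve_ik, imaging
import cv2,numpy as np
from scipy.spatial.transform import Rotation as R
def cam(n):
    m=imaging.camera_model(n); return m["K"],np.array(m["position"]),R.from_euler("xyz",m["rotation"]).as_matrix(),m
def proj(n,P):
    K,c,A,_=cam(n); p=(np.atleast_2d(P)-c)@A; p=p*[1,-1,-1]; q=p@np.array(K).T; return q[:,:2]/q[:,2:]
def ray(n,uv):
    K,c,A,_=cam(n); d=np.linalg.inv(K)@[uv[0],uv[1],1]; d=A@(d*[1,-1,-1]); return c,d/np.linalg.norm(d)
def atz(n,uv,z):
    c,d=ray(n,uv); return c+d*(z-c[2])/d[2]
def tri(a,b):
    (c1,d1),(c2,d2)=ray("side",a),ray("top",b)
    s=np.linalg.lstsq(np.c_[d1,-d2],c2-c1,rcond=None)[0]; p,q=c1+d1*s[0],c2+d2*s[1]; return (p+q)/2,np.linalg.norm(p-q)
def red(im):
    h=cv2.cvtColor(im,cv2.COLOR_BGR2HSV); m=(((h[...,0]<6)|(h[...,0]>174))&(h[...,1]>160)&(h[...,2]>90)).astype(np.uint8)
    n,l,s,c=cv2.connectedComponentsWithStats(m); return [(s[i,4],np.round(c[i],1).tolist()) for i in range(1,n) if s[i,4]>8]
E
python3 - <<'E'
from h import *
print({k for k in cam("top")[3]},{k:v for k,v in cam("top")[3].items() if k not in("K","position","rotation")})
t=imaging.capture("top"); s=imaging.capture("side")
print(red(t),red(s))
S=.64
# known TCP check, knob, guesses
print("tcp proj",proj("top",[190.8,515.3,230.6]),proj("side",[190.8,515.3,230.6]))
k,e=tri((420*S,279*S),(420*S,280*S)); print("knob",k,e)
c=t[130:220,180:340]; cv2.imwrite("pics/top1.png",cv2.resize(c,(800,450),interpolation=cv2.INTER_CUBIC))
c=s[150:250,195:355]; cv2.imwrite("pics/side1.png",cv2.resize(c,(800,500),interpolation=cv2.INTER_CUBIC))
E
```

```text
{'position', 'K', 'rotation'} {}
[(np.int32(12), [49.3, 172.8]), (np.int32(11), [55.0, 172.0]), (np.int32(10), [43.8, 173.0]), (np.int32(84), [268.2, 179.0]), (np.int32(302), [407.4, 183.7])] [(np.int32(16), [76.4, 12.8]), (np.int32(32), [92.8, 81.4]), (np.int32(9), [106.7, 138.1]), (np.int32(52), [268.5, 178.5]), (np.int32(286), [380.4, 282.6])]
tcp proj [[ 33.73311784 309.44093073]] [[ 83.07098975 139.7419937 ]]
knob [520.53528161 -65.79063326 221.1424803 ] 0.9764569288629336
```

View pics/top1.png

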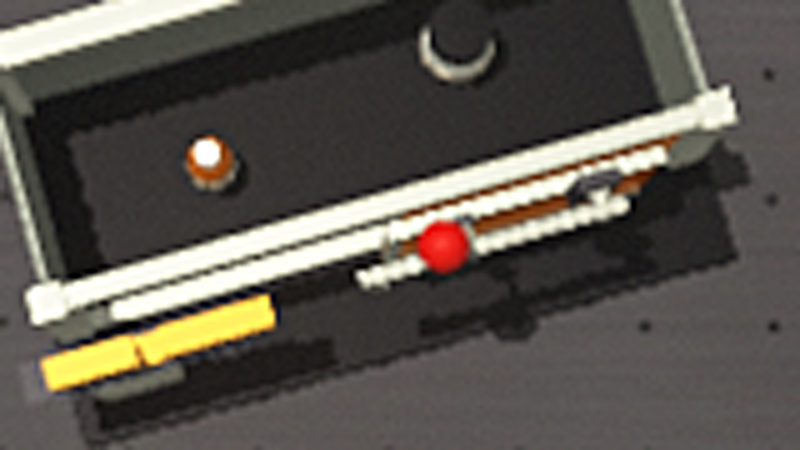

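View pics/side1.png

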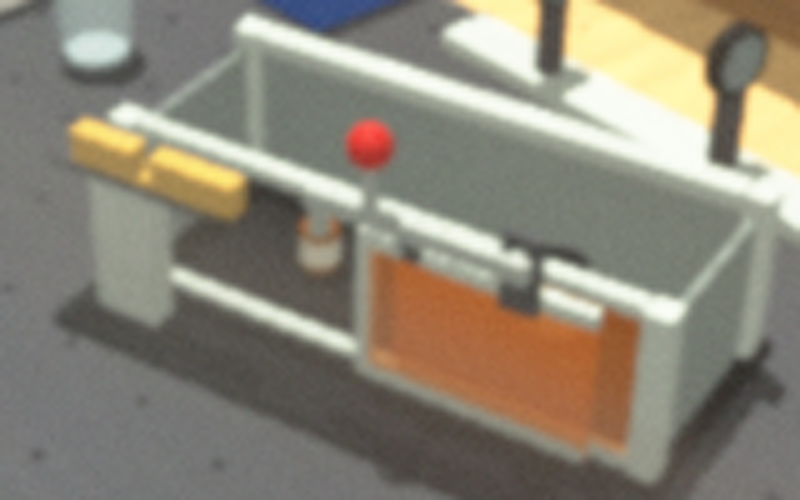

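The top crop shows brass plate corners at about (41,358), (270,293), (276,323) and (47,391), the notch at about (141,349), and rail post tops at (47,303) and (715,107). The side crop shows the plate at (75..247, 118..215) with the notch at about (147,168). Next I'll fit the guard pose to all of these.

```bash
cat > fit.py <<'E'
from h import *
from scipy.optimize import least_squares
def T(u,v): return ((u+.5)/5-.5+180,(v+.5)/5-.5+130)
def Sd(u,v): return ((u+.5)/5-.5+195,(v+.5)/5-.5+150)
def world(p,P): # guard->world
    x,y,z,w=p[:4]; return R.from_euler("z",w).apply(P)+[x,y,z]
def model(p):
    g,d,xr,yl,yr,zr=p[4:10]
    k=[-85,-20+g,205]; c=165+d
    K=lambda dx,dy:[-85+dx,c+dy,144]
    return [("top",(268.2,179.0),k,1),("side",(268.5,178.5),k,1),
     ("top",T(41,358),K(8,57),1),("top",T(270,293),K(8,-71),1),("top",T(276,323),K(-8,-71),1),("top",T(47,391),K(-8,57),1),
     ("top",T(141,349),K(0,0),1),("side",Sd(147,162),K(0,0),2),
     ("side",Sd(78,119),K(8,57),2),("side",Sd(248,178),K(8,-71),2),
     ("top",T(47,303),[xr,yl,zr],1),("top",T(715,107),[xr,yr,zr],1),("side",Sd(125,110),[xr,yl,zr],2),("side",Sd(668,305),[xr,yr,zr],2)]
def res(p,raw=False):
    m=model(p); r=[(proj(n,world(p,P))[0]-uv)/(1 if raw else s) for n,uv,P,s in m]
    if raw: return np.round(r,1)
    return np.r_[np.ravel(r),p[4]/3,p[5]/15,(p[9]-135)/8,(p[7]-205)/8,(p[8]+205)/8,(p[6]+110)/15]
if __name__=="__main__":
    o=least_squares(res,[600,-20,12,.26,0,0,-110,205,-205,135],x_scale=[10,10,10,.1,10,10,10,10,10,10])
    print(np.round(o.x,3)); print(res(o.x,True).tolist()); print("sd",np.sqrt(np.diag(np.linalg.inv(o.jac.T@o.jac))).round(3))
    np.save("p.npy",o.x); print("knob",world(o.x,[-85,-20+o.x[4],205]))
E
python3 fit.py
```

```text
[ 5.98609e+02 -2.06980e+01  1.34030e+01  2.95000e-01  8.91000e-01
 -1.76770e+01 -4.68040e+01  1.94659e+02 -1.95967e+02  1.36990e+02]
[[-0.4, -0.4], [0.6, 0.3], [-0.0, 0.7], [-0.9, 0.5], [-0.5, 0.1], [0.3, -0.3], [0.8, -0.6], [0.4, -2.3], [1.8, 0.1], [-0.1, -0.0], [-0.4, 0.5], [0.5, 0.3], [0.5, 0.5], [0.0, 0.1]]
sd [1.53  3.086 2.843 0.008 2.675 3.234 2.499 3.763 3.75  4.953]
knob [522.83860519 -63.69787512 218.40257041]
```

The fit is consistent: board height is about 13 mm, the knob is at about (522,-65,219), and the notch needs about 131 mm of gate travel. Next I'll approach from above and grip the knob along guard x.

```bash
cat >> h.py <<'E'
def ft(n=1): return np.array(bot.get_state()["contact_force"])
def st(tag=""):
    s=bot.get_state(); print(tag,"t",round(s["t"],2),"tcp",np.round(s["tcp_pos"],1),"rpy",np.round(s["orientation"],3),"F",np.round(s["contact_force"],2),"op",round(s["opening"],3)); return s
E
python3 - <<'E'
from h import *
w=.295; k=np.array([521.7,-64.8,219.5])
print(red(imaging.capture("top"))[3], tri((268.5,178.5),(268.2,179.0)))
for yaw in (w+np.pi/2,w-np.pi/2): print(yaw,solve_ik(k+[0,0,80],[np.pi,0,yaw]))
yaw=w+np.pi/2
q=solve_ik(k+[0,0,80],[np.pi,0,yaw])
if q is None or abs(q[5])>2.6: yaw=w-np.pi/2
p0=bot.get_state()["tcp_pos"]
bot.movel(p0+[0,0,90],max_speed=200)
bot.move_ptp(k+[0,0,60],[np.pi,0,yaw]); st("above")
for i in range(4): bot.dwell(.05); print(ft().round(2))
bot.grip(.6,20)
hit=bot.movel(k+[0,0,-20],max_speed=80,threshold=6); st(f"down hit={hit}")
im=imaging.capture("top"); a=im[130:220,180:340]; b=imaging.capture("side")[120:230,195:355]
cv2.imwrite("pics/g.png",np.vstack([cv2.resize(a,(512,288),interpolation=cv2.INTER_CUBIC),cv2.resize(b,(512,312),interpolation=cv2.INTER_CUBIC)]))
E
```

```text
(np.int32(83), [268.3, 179.0]) (array([521.02456402, -64.17280725, 220.39212452]), np.float64(1.2956764513177363))
1.8657963267948965 [-0.26403924  0.24440751 -0.12940852  1.19698029  0.          1.01175709]
-1.2757963267948966 [-0.26403924  0.24440751 -0.12940852  1.19698029  0.         -2.12983557]
above t 3.23 tcp [521.8 -64.  279.6] rpy [ 3.141 -0.     1.867] F [-0.32 -0.21 -0.85] op 1.002
[0.22 0.02 0.67]
[ 0.3  -0.28  0.23]
[-0.08  0.97  0.2 ]
[0.9  0.94 0.72]
down hit=False t 5.02 tcp [522.2 -64.9 200.1] rpy [3.141e+00 1.000e-03 1.866e+00] F [ 0.21  0.58 -0.36] op 0.601
```

View pics/g.png

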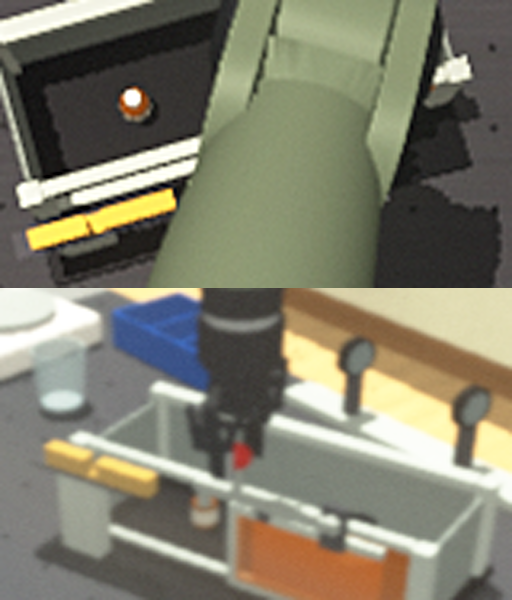

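The picture shows the ball at (240,455), between the two fingers and near their ends, with the front finger at (212,460) and the rear one at (255,450). Next I'll close gently and check the side load.

```bash
python3 - <<'E'
from h import *
bot.grip(.0,25); st("grip")
bot.dwell(.2)
F=[]
for i in range(6): bot.dwell(.03); F.append(ft())
print("meanF",np.mean(F,0).round(2))
im=imaging.capture("side")
cv2.imwrite("pics/g2.png",cv2.resize(im[140:215,220:320],(800,600),interpolation=cv2.INTER_CUBIC))
E
```

```text
grip t 5.46 tcp [521.4 -65.1 200. ] rpy [-3.141e+00  1.000e-03  1.866e+00] F [-2.46 -0.64  5.36] op 0.311
meanF [-3.24 -0.96  5.83]
```

View pics/g2.png

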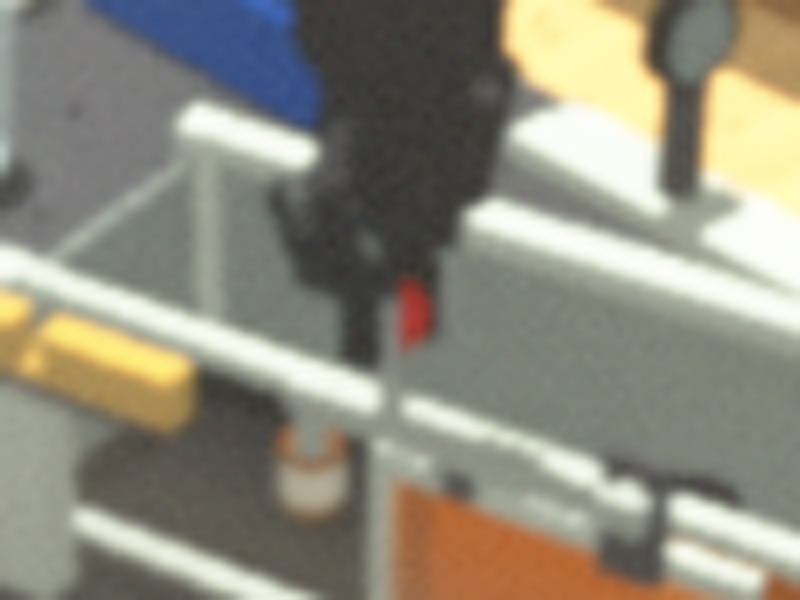

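The ball at (415,312) is held between the pads with its stem clear, and the reading is about 6 N. Next I'll lift along the arc and check that the ball follows.

```bash
cat >> h.py <<'E'
W=.295; REF=np.array([521.7,-64.8,199.5]); GX=np.array([np.cos(W),np.sin(W),0]); GY=np.array([-np.sin(W),np.cos(W),0])
def pose(g,th,dx=0):  # commanded TCP for gate travel g (rel. to start), bar angle th
    dy=95*np.cos(th)-50*np.sin(th)-95; dz=95*np.sin(th)+50*np.cos(th)-50
    return REF+GY*(g+dy)+GX*dx+[0,0,dz]
def where():  # measured (g,th) from tcp, and offset in guard x
    d=bot.get_state()["tcp_pos"]-REF; r=np.hypot(95,50)
    th=np.arcsin(np.clip((d[2]+50)/r,-1,1))-np.arctan2(50,95)
    return d@GY-(95*np.cos(th)-50*np.sin(th)-95),th,d@GX
def mf(n=6):
    F=[]
    for i in range(n): bot.dwell(.02); F.append(ft())
    F=np.mean(F,0); return np.round([F@GX,F@GY,F[2]],2)
E
python3 - <<'E'
from h import *
print(mf())
for th in (.06,.12,.18,.24): bot.movel(pose(0,th),max_speed=50)
st("lift"); print(np.round(where(),3),mf())
im=imaging.capture("side")
cv2.imwrite("pics/g3.png",cv2.resize(im[140:215,220:320],(800,600),interpolation=cv2.INTER_CUBIC))
E
```

```text
[-3.81  0.34  5.58]
lift t 7.11 tcp [525.6 -79.2 220.9] rpy [-3.141  0.     1.865] F [-3.29 -1.29 -5.09] op 0.304
[-0.096  0.243 -0.407] [-4.17  0.31 -4.6 ]
```

View pics/g3.png

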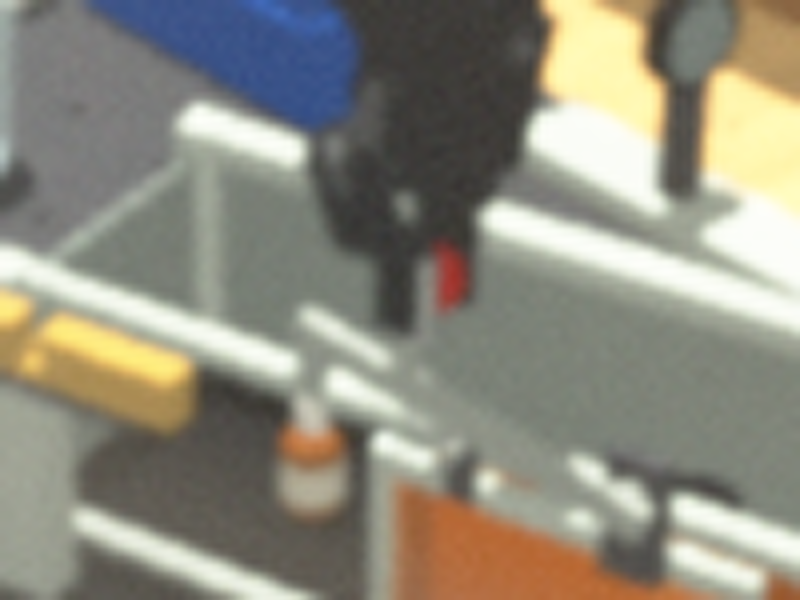

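The bar is up at about 0.24 rad with the ball still gripped at (450,275). The tilted bar's free end is at (310,320). Next I'll slide the gate, relieving the side load as I go, then lower to feel the land.

```bash
python3 - <<'E'
from h import *
dx=-1.
for g in (40,80,112):
    bot.movel(pose(g,.24,dx),max_speed=60); f=mf(); print(g,dx,np.round(where(),3),f)
    if abs(f[0])>3 and g<112: dx+=np.clip(f[0]*.25,-1,1)
bot.movel(pose(112,.24,dx),max_speed=20)
f0=mf()
bot.movel(pose(112,.15,dx),max_speed=30); f1=mf()
hit=bot.movel(pose(112,.06,dx),max_speed=10,threshold=3)
print("lower",hit,np.round(where(),3),f0,f1,mf(),dx); s=st()
t=imaging.capture("top"); im=imaging.capture("side")
cv2.imwrite("pics/s.png",cv2.resize(im[140:215,200:300],(800,600),interpolation=cv2.INTER_CUBIC))
cv2.imwrite("pics/t.png",cv2.resize(t[140:215,180:280],(800,600),interpolation=cv2.INTER_CUBIC))
E
```

```text
40 -1.0 [39.975  0.243 -0.379] [-0.33 -0.35 -4.72]
80 -1.0 [79.966  0.243 -0.336] [ 5.34 -0.47 -4.84]
112 0.0 [111.857   0.24   -0.176] [ 2.89 -0.5  -4.67]
lower True [ 1.11869e+02  1.21000e-01 -5.80000e-02] [ 2.59 -0.65 -4.85] [ 1.58 -0.59 -3.8 ] [-0.46 -0.3   5.82] 0.0
 t 11.39 tcp [491.1  35.8 210.5] rpy [-3.141  0.     1.866] F [-0.74 -0.75  6.21] op 0.307
```

View pics/s.png

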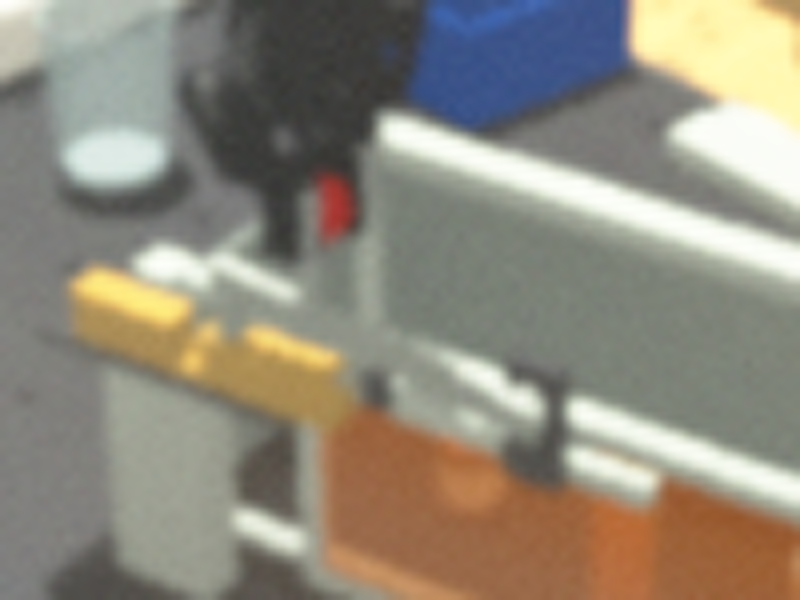

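The toe at (232,318) rests on the near land just short of the notch at (205,332), so the land was felt at th≈0.12. Next I'll probe stepwise toward the notch with a softer touch, keeping the toe's y constant while lowering.

```bash
cat >> h.py <<'E'
def tp(gt,th,dx=0): return pose(gt-(130*np.cos(th)+25*np.sin(th)-130),th,dx)
E
python3 - <<'E'
from h import *
ok=False
bot.movel(tp(114,.15),max_speed=30)
for gt in (121,123.5,126,128.5,131,133.5,136,138.5):
    bot.movel(tp(gt,.15),max_speed=40)
    bot.movel(tp(gt,.130),max_speed=20); f=mf(4)
    hit=bot.movel(tp(gt,.095),max_speed=7,threshold=2.2)
    if hit and where()[1]>.126: hit=bot.movel(tp(gt,.095),max_speed=7,threshold=2.2) # noise
    w=where(); f2=mf(4); print(gt,hit,np.round(w,3),f,f2)
    if w[1]<.105: ok=True;break
    bot.movel(tp(gt,.15),max_speed=40)
    if bot.get_state()["t"]>32: break
st(str(ok))
E
```

```text
121 True [ 1.18788e+02  1.21000e-01 -3.30000e-02] [ 1.4  -0.16 -3.61] [ 0.14 -0.15  5.34]
123.5 True [ 1.21235e+02  1.21000e-01 -1.10000e-01] [ 1.45 -0.65 -3.67] [-0.25  0.31  5.26]
126 True [ 1.2372e+02  1.2100e-01 -8.8000e-02] [ 0.72 -0.8  -3.66] [-0.65 -0.01  5.28]
128.5 True [ 1.26223e+02  1.21000e-01 -1.02000e-01] [ 0.84 -1.15 -3.27] [-0.29 -0.09  5.03]
131 False [ 1.29218e+02  9.50000e-02 -9.20000e-02] [ 0.45 -0.85 -3.75] [-0.44 -0.83 -3.2 ]
True t 18.02 tcp [485.5  53.9 208.3] rpy [-3.131e+00 -1.000e-03  1.865e+00] F [-0.16 -1.02 -2.1 ] op 0.304
```

The toe dropped into the notch at gt=131, as predicted by sight. Next I'll lower it home gently while watching the forces.

```bash
python3 - <<'E'
from h import *
for th in (.06,.03,.012,-.02):
    hit=bot.movel(tp(131,th),max_speed=10,threshold=4); print(th,hit,np.round(where(),3),mf(4))
    if hit: break
st()
E
```

```text
0.06 False [ 1.2976e+02  6.0000e-02 -8.6000e-02] [-0.72 -0.33 -2.38]
0.03 False [ 1.30348e+02  2.90000e-02 -1.03000e-01] [-1.62 -0.79 -3.03]
0.012 True [ 1.30562e+02  1.20000e-02 -1.34000e-01] [ 0.44 -0.26  5.84]
 t 19.58 tcp [483.8  59.4 200.6] rpy [-3.131  0.     1.865] F [0.92 0.07 6.3 ] op 0.305
```

Contact came at an indicated 0.012 rad. The land read 0.121 against a nominal 0.11, so the same offset puts the bar level and home. Next I'll release and look.

```bash
python3 - <<'E'
from h import *
bot.grip(.65); p=bot.get_state()["tcp_pos"]; bot.dwell(.2)
bot.movel(p+[0,0,70],max_speed=80); st()
bot.move_ptp(np.array([350,260,330]),[np.pi,0,1.866]); st()
t=imaging.capture("top"); im=imaging.capture("side"); print(red(t),red(im))
a=[r for r in red(t)][-2:];
cv2.imwrite("pics/e.png",np.vstack([cv2.resize(t[140:210,180:320],(600,300),interpolation=cv2.INTER_CUBIC),cv2.resize(im[150:220,205:345],(600,300),interpolation=cv2.INTER_CUBIC)]))
p=np.load("p.npy")
for th in (0,.11):
  g=130.6+p[4]-(1.8 if th else 0); from fit import world
  P=world(p,[-85,-115+g+95*np.cos(th)-50*np.sin(th),155+95*np.sin(th)+50*np.cos(th)]); print(th,proj("top",P),proj("side",P))
E
```

```text
t 21.2 tcp [481.7  59.3 268.6] rpy [-3.127e+00 -1.000e-03  1.865e+00] F [-0.46 -0.09  0.48] op 0.647
 t 22.18 tcp [350.4 259.6 329.5] rpy [-3.141e+00  1.000e-03  1.866e+00] F [-0.63  0.33 -0.86] op 0.652
[(np.int32(12), [49.3, 172.8]), (np.int32(11), [55.0, 172.0]), (np.int32(10), [43.8, 173.0]), (np.int32(303), [407.4, 183.7]), (np.int32(79), [220.3, 192.6])] [(np.int32(16), [76.4, 12.8]), (np.int32(32), [92.8, 81.4]), (np.int32(9), [106.7, 138.1]), (np.int32(40), [232.3, 166.0]), (np.int32(275), [380.4, 282.6])]
0 [[219.64308086 192.79729426]] [[232.79985805 166.34568528]]
0.11 [[222.3125481  191.51854682]] [[234.76926967 164.19410452]]
```

View pics/e.png

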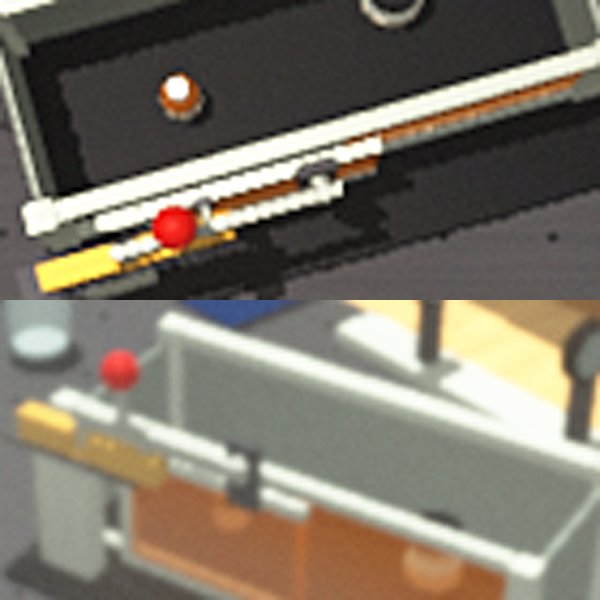

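The picture shows the gate shut, with the bar lying low along the brass plate and its end in the notch at (75,432). The knob is at (120,370), matching the level prediction in both cameras. The vial and jar are still in place. I'll check that it holds, then hand in.

```bash
python3 - <<'E'
from h import *
bot.dwell(1.0); print(red(imaging.capture("top"))[-2:],red(imaging.capture("side"))[-2:]); st()
bot.sign_off()
E
```

```text
[(np.int32(304), [407.4, 183.7]), (np.int32(79), [220.3, 192.6])] [(np.int32(41), [232.4, 166.0]), (np.int32(276), [380.4, 282.6])]
 t 23.38 tcp [350. 260. 330.] rpy [ 3.142 -0.     1.866] F [-0.1  -0.15 -0.5 ] op 0.649
the job is handed in; nothing more can be done
```

The sample bay is shut: the latch toe is down in the keeper's notch, and the gate holds by itself with the arm clear. I handed the job in at about 23 s of the 54 s allowed.

- **How it went:** I gripped the knob along the hinge axis, lifted the bar to about 0.24 rad and slid the gate across. I then felt along the land in 2.5 mm steps. The toe dropped in at about 131 mm of gate travel, the same figure the camera fit had given, and I lowered it gently onto its stop.
- **Forces:** The pushes on the land and the stop read about 5–6 N. Each touch ran a few newtons past the 2–4 N stop threshold I had set.
- **Angle reading:** At the stop the arm-derived bar angle read 0.012 rad instead of 0. The land had read 0.121 against the stated 0.11, so I took this as a constant grip offset.
- **Last checks:** After release, the knob's position in both cameras matched the level-bar prediction to about 0.7 px, and did not match a bar resting on the land. It stayed within 0.1 px over a further second. The vial and jar looked undisturbed in the last pictures. I did not compare the other bench items one by one.

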